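# Bolt the dry box's flap shut

### The job

The sloping flap of the sample dry box has been swung up but not fastened, so it rides a little proud on its sponge seal. Fasten it: lift the barrel bolt's handle out of its notch, press the flap home against the seal while you shoot the bolt right through the keeper, then drop the handle into the other notch and let go. Leave everything else on the bench and on the box standing where it is.

Things in the scene. Friction and masses are not known exactly. Their poses are not given: they have to be found in the camera images.
- drybox: fixed sample dry box, cream steel, 300 deep (x) x 360 wide (y) x 219 mm high. Origin: centre of its underside, on the bench; turns in yaw only. Its front faces -x: a 90 mm upright wall, then a slope rising backwards at 38 deg from horizontal with the flap on it, then a flat top. In this frame the slope's outward normal is (-0.616, 0, 0.788), up the slope is (0.788, 0, 0.616)
- carry_tube (a point): middle of the fixed carrying handle, a steel tube 16 mm dia, 340 mm long along the box's y, crossing over the front; its legs go down outside the box's side walls. It hangs about 85 mm above the lifted knob and slightly behind it, so a gripper pointing straight down runs into it; a line through the knob along the slope's normal passes about 60 mm clear of it. Axes as the box's
- bolt_seat (a point): point on the bolt's axis at the middle of the open notch. Carried by the flap: x up the flap, y along the bolt in the direction it is shot (the box's y), z out of the face. The axis stands 14 mm above the flap's outer face. The flap is an aluminium leaf with a window, 170 up the slope x 250 wide x 12 mm; its hinge line is 135 mm down the slope from here (26 mm lower than the axis)
- knob (a point): centre of the bright steel ball, 20 mm dia, on the end of the bolt's handle, 50 mm from the bolt's axis; round shank 7 mm dia. In a notch the handle points down the flap, tipped 20 deg off its face, so the ball's centre is 31 mm above the face. Free for 40 mm on either side of it along the bolt. Pinched along the bolt, it turns between the pads as it is lifted and creeps a few mm down the flap in them
- keeper (a point): point on the bolt's axis line (flap home) at the mouth of the keeper, a steel bridge on the box's frame beside the flap, 22 mm long in y; its bar is 5 mm thick, its underside 8.5 mm above this point. The 12 mm bolt passes under it with 2.5 mm to spare when the flap is home; with the flap proud the bolt butts on the bar after about 16 mm of travel. Axes as the box's
- flap (a joint): angle of the flap, rad: 0 = home on its frame, larger = swung out. Unfastened it rests at about 0.055 on its springy sponge seal, 7.5 mm proud at the bolt; pressing at the bolt, about 8 N brings it home. The bolt passes the keeper below about 0.018. Bolted, the seal lifts it only until the bolt lies against the keeper's bar, about 0.02
- bolt (a joint): travel of the bolt, m: 0 = back, handle in the middle of the open notch; 0.036 = shot, handle in the middle of the locked notch; end stops at -0.0015 and 0.0375. About 2 N of friction. The notches are 11 mm wide for the 7 mm shank; a steel rib 25 mm long stands between them
- bolt_handle (a joint): angle of the handle about the bolt's axis, rad: 0 = down in a notch, growing as it is lifted off the flap (1.22 = square to the flap, 1.5 = stop). It clears the rib from about 0.42. When let go it falls under its own weight: into a notch if over one, else onto the rib
- tin: a low round aluminium tin, 62 dia x 42 high, standing on the dry box's flat top (mm). Bystander. Origin: centre of its underside
- jar_a: an amber glass jar with white cap, 68 dia x 85 high (mm). Bystander. Origin: centre of its underside
- jar_b: a second amber jar like it, 68 dia x 85 high (mm). Bystander. Origin: centre of its underside
- beaker: a clear beaker, 76 dia x 95 high (mm). Bystander. Origin: centre of its underside
- scoop: a small steel scoop with a 105 long handle, lying down, 185 long in all, 30 high (mm). Bystander. Origin: centre of its underside
- caliper: a digital caliper lying flat, 235 long, 13 high (mm). Bystander. Origin: centre of its underside
- probe: a disc-footed aluminium compression probe standing upright, 35 dia x 77 high (mm). Bystander. Origin: centre of its underside
- dishes: a stack of three closed sample dishes, 92 dia x 44 high (mm). Bystander. Origin: centre of its underside

How it is judged:
By the outcome, as a careful person would: the job done as asked, in the order asked, and still so for the second after the job is handed in, with the robot touching nothing.
It also fails if it takes over 42 s, if anything falls off the work surface, if the arm or the gripper's body presses on something with over 40 N, if the wrist force passes 120 N, or if a joint passes its speed limit or range.

### The arm

A 6-joint arm with a two-finger parallel gripper is mounted at the origin on the work surface. World frame = base frame: x ahead of the robot, y to its left, z up, the work surface at z = 0. Lengths are in m, angles in rad, forces in N, time in s.
With the tool pointing down it reaches from about 0.35 to 0.775 m from the base axis. Payload 5.5 kg.
Tool frame: the origin (TCP) lies midway between the tips of the shut fingers; the grasp point (between the pads) lies grip_point_offset behind it (grip_point_offset is the distance from the TCP to the grasp point, in m); z points along the fingers, y is the direction in which the jaws open and shut (so a half turn about z gives the same grasp; the last joint's range is limited). The gripper opens to 85 mm and grips with 20 to 120 N. Pads are 22 mm wide; open, the fingers measure 114 mm over their backs; the gripper's body (76 mm by 85 mm) begins 54 mm behind the grasp point. The pads swing forward as they close: fully open they stand 13 mm farther back than shut.
Start: joints at [1.195, 0.313, 0.046, 1.304, 0, 1.431], TCP at [0.134, 0.559, 0.231] pointing down, gripper open.
Joint ranges: [-2.76, 2.76], [-0.86, 1.69], [-1.03, 1.26], [-2.2, 2.34], [-1.47, 1.5], [-3.14, 3.14]. Speed limits (rad/s): [2.57, 2.57, 3.14, 3.14, 3.14, 3.14].

### API

Orientations are given as a unit quaternion [w, x, y, z].
In Python, from workcell import * gives the robot as it stands.
- The arm moves only by the tool send_rows, never from a script. Its argument "series" is one flat list of numbers, 7 for each row, row after row: the shift along the tool's x, y, z in cm, then the turn, a rotation vector about the tool's x, y, z in degrees, then the opening, from 0 (shut) to 1 (fully open). A call has 1 to 10 rows; each row is the pose to reach, as a shift and turn from the pose commanded when the call began, along the tool's axes at that moment; what a row does not reach only later rows make up. A row lasts 1/12 s, in which the tool goes at most 41.7 mm and 7.16 degrees, less where a joint would pass 70% of its speed; a pose out of reach is approached as far as the arm can. A call with a gripper value outside its range is refused whole. The fingers move at their own pace and stop on an object; "newtons" is the grip in N (left out, the last holds). Time passes only in rows, so rows that repeat a pose let the fingers close. It gives the time, the measured TCP pose, the force and the opening at its end, in the units of the state.
- get_state(): the state, without advancing time (a new reading comes with each control period).
- read_camera(name): name is "side" or "top"; returns the picture (384x512x3 uint8, blue, green, red); there is no depth.
- camera_info(name): a dict with "K" (3x3 intrinsics, pixels), "xyz" and "attitude" of the camera in the world. Camera axes: x right, y down, z forward; pixel columns grow to the right and rows downward; lengths in m; the calibration is good to about 2 mm. A picture is of the moment at which its call begins. camera_info takes no time and is no camera call.
- hand_in(): hands the job in, once; it reports no verdict.
Trained networks look in the newest picture that a camera, given by its name, has taken for a name from the list of things; names that differ only in an ending like _2 or _b are one class to them, and where a whole thing is asked for, a point or a joint stands for the part that bears it (a point fixed in the world has none). Each returns a list of dicts, best first, with "p" (0 to 1); they miss things now and then, are a little off and sometimes report something else, mostly with a low value. They report only what shows in the picture. A call takes as long as a camera call.
- silhouettes(camera, label): "pixels" (384x512 bool, what is visible of it) and "box" ([left, top, width, height] in pixels, round what is visible of it).
The state is a dict: "clock": time; "joint_pos": joint angles; "qvel": joint speeds; "tau": joint torques, N m; "tcp_pos": TCP position; "orientation": TCP orientation; "wrist_force": force on the tool from outside, world axes, zero at the start; "ft_torque": the same for the moment, N m; "finger_gap": finger opening in m.
Only numpy, scipy, OpenCV 4.12 (cv2) and the standard library are available. Lean on these libraries where they do the work, as an engineer would, in place of code of your own. Each camera call takes 0.05 s, during which the arm holds its last target. There are 200 camera calls.

## Working session

There is one attempt and no reset: what is moved stays moved. The work goes in short steps, Python scripts to look and compute and a tool call to move; the robot and the scene stay as the last step left them, time stands still between calls to the robot, and variables do not carry over. Pictures are saved under pics/ and viewed, about 8 in all and at most 12, crops included, and the job is handed in when it is done.

Besides the shell and the picture viewer there is one more tool, called after "Emit:" by a JSON object that holds its "api" and its "payload", one argument or row to a line. send_rows: Moves the arm, as the interface text tells. Its arguments: {"type":"object","properties":{"series":{"type":"array"},"newtons":{"type":"number"}},"required":["series"]}

```bash
ls; mkdir -p pics; python3 - <<'E'
from workcell import *
import cv2,numpy as np
s=get_state(); print({k:np.round(v,4).tolist() for k,v in s.items()})
for c in("side","top"):
    print(c,camera_info(c)); im=read_camera(c); cv2.imwrite(f"pics/{c}0.png",im)
    for l in("knob","drybox","keeper","bolt","bolt_seat","flap","carry_tube","tin"):
        try:
            for d in silhouettes(c,l)[:2]:
                ys,xs=np.nonzero(d["pixels"]); print(l,round(d["p"],2),d["box"],xs.mean().round(1),ys.mean().round(1),len(xs))
        except Exception as e: print(l,e)
E
```

```text
pics
{'clock': 0.0, 'joint_pos': [1.1954, 0.314, 0.045, 1.3036, 0.0, 1.4312], 'qvel': [-0.0012, 0.0004, 0.0003, 0.0001, 0.0006, -0.0009], 'tau': [0.0019, -48.0621, 29.8537, 0.019, -0.0002, 0.0], 'tcp_pos': [0.1341, 0.5586, 0.2304], 'orientation': [-0.0003, 0.1176, 0.9931, -0.0009], 'wrist_force': [0.0096, 0.0284, 0.3509], 'ft_torque': [0.0057, 0.0318, -0.0725], 'finger_gap': 0.0853}
side {'K': array([[432.62446361,   0.        , 259.60732916],
       [  0.        , 432.62446361, 188.21999869],
       [  0.        ,   0.        ,   1.        ]]), 'xyz': array([0.43862121, 0.75145067, 0.91091274]), 'attitude': array([ 0.02065734, -0.07519937,  0.91866243, -0.3872695 ])}
knob 0.53 [237.3, 141.2, 6.6, 14.9] 240.0 149.3 75
drybox 0.68 [178.6, 86.7, 159.3, 130.1] 257.5 152.4 16711
keeper 0.95 [182.0, 92.9, 158.5, 122.5] 257.9 152.8 16344
bolt 0.71 [145.0, 284.5, 33.0, 42.5] 161.0 302.2 1102
bolt 0.62 [226.7, 137.1, 23.9, 18.8] 237.1 141.8 144
bolt_seat 0.95 [206.9, 123.3, 97.8, 67.5] 257.4 156.9 5947
flap 0.96 [208.7, 123.4, 101.2, 68.1] 257.5 156.8 5992
flap 0.22 [308.1, 343.5, 86.8, 30.9
[... 220 characters left out ...]
        , 253.04529078],
       [  0.        , 423.63347974, 194.39555844],
       [  0.        ,   0.        ,   1.        ]]), 'xyz': array([0.38964928, 0.01345016, 1.56855633]), 'attitude': array([-0.03434771,  0.70997981, -0.70250074,  0.03523659])}
knob 0.5 [287.6, 167.1, 14.1, 7.4] 290.5 169.6 43
drybox 0.68 [268.3, 113.0, 106.5, 130.6] 318.8 180.5 10820
keeper 0.69 [266.0, 113.6, 110.5, 130.9] 318.5 180.6 10680
bolt_seat 0.76 [272.0, 143.4, 47.1, 80.8] 294.1 184.0 2892
flap 0.58 [272.2, 142.2, 49.2, 82.7] 294.4 184.7 2874
carry_tube 0.94 [269.4, 115.4, 106.4, 126.3] 318.5 181.0 10512
tin 0.74 [344.1, 197.1, 18.3, 20.9] 353.5 209.2 397
tin 0.6 [175.0, 134.1, 21.9, 21.6] 183.0 146.1 346
```

```bash
python3 - <<'E'
import cv2
a=cv2.imread("pics/side0.png");b=cv2.imread("pics/top0.png")
cv2.imwrite("pics/s1.png",cv2.resize(a[75:225,165:355],None,fx=4,fy=4,interpolation=cv2.INTER_CUBIC))
cv2.imwrite("pics/t1.png",cv2.resize(b[105:250,255:385],None,fx=4,fy=4,interpolation=cv2.INTER_CUBIC))
E
```

```text
(no output)
```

View pics/side0.png

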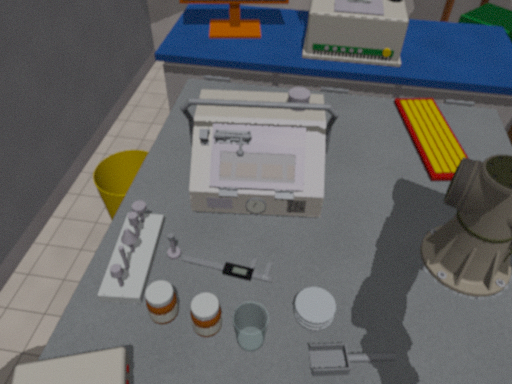

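View pics/s1.png

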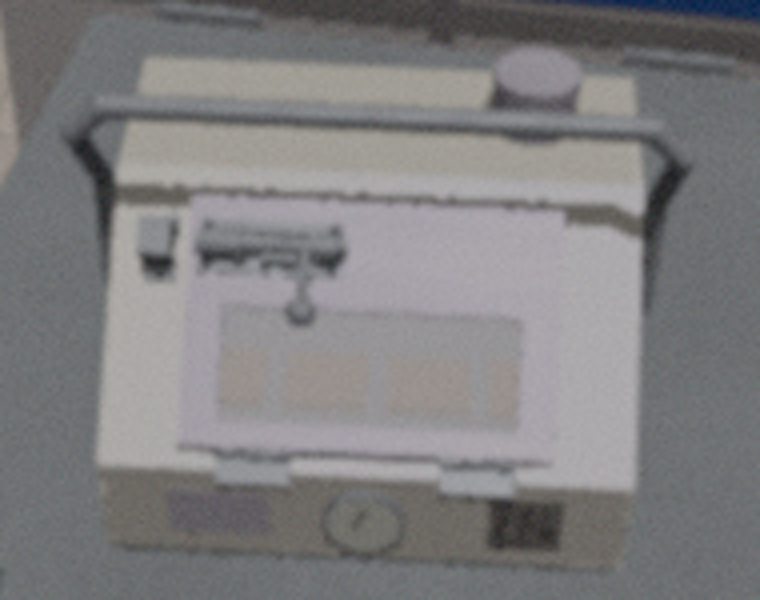

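View pics/t1.png

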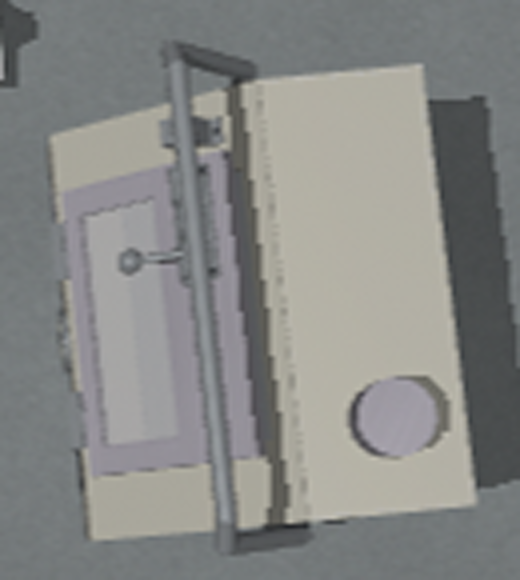

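```bash
cat >h.py <<'E'
from workcell import *
import numpy as np, cv2
from scipy.optimize import least_squares
from scipy.spatial.transform import Rotation as R
def q(w): return R.from_quat(np.roll(np.asarray(w),-1))
def proj(c,P):
    i=camera_info(c); p=(np.atleast_2d(P)-i["xyz"])@q(i["attitude"]).as_matrix()
    return (p@i["K"].T)[:,:2]/p[:,2:]
def tri(us,ut):
    return least_squares(lambda P:np.r_[proj("side",P)[0]-us,proj("top",P)[0]-ut],[.7,.1,.2])
E
python3 - <<'E'
from h import *
S=lambda a:(np.array(a)+.5)/4-.5+[165,75]
T=lambda a:(np.array(a)+.5)/4-.5+[255,105]
zs=.219; xs=-.15+.129/np.tan(np.radians(38))
M={'fbl':(-.15,.18,0),'fbr':(-.15,-.18,0),'ftl':(-.15,.18,.09),'ftr':(-.15,-.18,.09),'btl':(.15,.18,zs),'btr':(.15,-.18,zs)}
sp={'fbl':S((115,545)),'fbr':S((625,567)),'ftl':S((97,467)),'ftr':S((632,488)),'btl':S((143,58)),'btr':S((637,75))}
tp={'ftl':T((52,137)),'ftr':T((92,540)),'btl':T((423,66)),'btr':T((476,503))}
def W(p,m): return np.array([p[0],p[1],0])+R.from_euler('z',p[2]).apply(m)
def res(p):
    return np.concatenate([proj("side",W(p,M[k]))[0]-v for k,v in sp.items()]+[proj("top",W(p,M[k]))[0]-v for k,v in tp.items()])
best=min((least_squares(res,[.65,.05,y0],loss='soft_l1') for y0 in(0,1.5,3,-1.5)),key=lambda f:f.cost)
print(best.x,best.cost); print(np.round(res(best.x).reshape(-1,2),1))
k=tri(S((300,313)),T((130,261))); print("knob",k.x,k.fun)
bx=R.from_euler('z',best.x[2]).inv().apply(k.x-[*best.x[:2],0]); print("knob in box",bx)
s=np.array([-.15,0,.09]);d=bx-s; print("up",d@[.788,0,.616],"n",d@[-.616,0,.788])
for n,a in(("keeper corner-ish",(158,228)),):print(n)
E
```

```text
Traceback (most recent call last):
  File "h.py", line 7, in proj
    i=camera_info(c); p=(np.atleast_2d(P)-i["xyz"])@q(i["attitude"]).as_matrix()
ValueError: time passes only in moves, steps and waits
```

```bash
sed -i 's/^def proj/import functools\ncamera_info=functools.cache(camera_info)\ndef proj/' h.py
cat > fit.py <<'E'
from h import *
for c in("side","top"): print(c,"fwd",q(camera_info(c)["attitude"]).as_matrix()[:,2].round(2))
S=lambda a:(np.array(a)+.5)/4-.5+[165,75]
T=lambda a:(np.array(a)+.5)/4-.5+[255,105]
zs=.219
M={'fbl':(-.15,.18,0),'fbr':(-.15,-.18,0),'ftl':(-.15,.18,.09),'ftr':(-.15,-.18,.09),'btl':(.15,.18,zs),'btr':(.15,-.18,zs)}
sp={'fbl':S((115,545)),'fbr':S((625,567)),'ftl':S((97,467)),'ftr':S((632,488)),'btl':S((143,58)),'btr':S((637,75))}
tp={'ftl':T((52,137)),'ftr':T((92,540)),'btl':T((423,66)),'btr':T((476,503))}
def W(p,m): return np.array([p[0],p[1],0])+R.from_euler('z',p[2]).apply(m)
def res(p):
    return np.concatenate([proj("side",W(p,M[k]))[0]-v for k,v in sp.items()]+[proj("top",W(p,M[k]))[0]-v for k,v in tp.items()])
best=min((least_squares(res,[.65,.05,y0],loss='soft_l1') for y0 in(0,1.5,3,-1.5)),key=lambda f:f.cost)
print(best.x,best.cost); print(np.round(res(best.x).reshape(-1,2),1))
k=tri(S((300,313)),T((130,261))); print("knob",k.x,k.fun)
bx=R.from_euler('z',best.x[2]).inv().apply(k.x-[*best.x[:2],0]); print("knob in box",bx)
s=np.array([-.15,0,.09]);d=bx-s; print("up",d@[.788,0,.616],"n",d@[-.616,0,.788])
E
python3 fit.py
```

```text
side fwd [ 0.1  -0.71 -0.7 ]
top fwd [ 0.1 -0.  -1. ]
[ 0.57332817 -0.20651782 -1.45935822] 8.020643080747131
[[-1.   2.6]
 [-1.1  2.9]
 [ 0.6 -0.5]
 [ 1.1  0.3]
 [ 1.1 -0. ]
 [-1.1  0.7]
 [ 0.  -0.3]
 [ 0.8  0.3]
 [ 0.3 -0.7]
 [ 1.2  0.4]]
knob [ 0.60858178 -0.09870976  0.19071257] [ 0.15085064  0.0277786  -0.01140212 -0.19414735]
knob in box [-0.10321887  0.04702401  0.19071257]
up 0.09890247542363878 n 0.05054433044740044
```

```bash
sed -i "s/'fbl':S((115,545)),'fbr':S((625,567)),//" fit.py; python3 fit.py; cat >>h.py <<'E'
YAW=-1.459
B=R.from_euler('z',YAW)
up=B.apply([.788,0,.616]); n=B.apply([-.616,0,.788]); by=B.apply([0,1,0])
RT=R.from_matrix(np.c_[np.cross(by,-n),by,-n])
def go(P,rot=RT,grasp=True):
    "shift cm / turn deg in the tool frame to put the grasp point at P"
    s=get_state(); r=q(s["orientation"])
    if grasp: P=np.array(P)+rot.apply([0,0,grip_point_offset])
    print("t",s["clock"],"shift",(r.inv().apply(P-s["tcp_pos"])*100).round(2),"turn",np.degrees((r.inv()*rot).as_rotvec()).round(1),"F",np.round(s["wrist_force"],1),"q",np.round(s["joint_pos"],2),"gap",s["finger_gap"])
def gp():
    s=get_state(); return s["tcp_pos"]-q(s["orientation"]).apply([0,0,grip_point_offset])
E
python3 -c "
from h import *
print(grip_point_offset, up,n,by)
K=np.array([.6086,-.0987,.1907])
go(K+.12*n); print(K+.12*n)"
```

```text
side fwd [ 0.1  -0.71 -0.7 ]
top fwd [ 0.1 -0.  -1. ]
[ 0.57400751 -0.2050983  -1.46250272] 2.6293798529427566
[[ 0.  -0.3]
 [ 0.7  0.8]
 [ 1.   0.1]
 [-1.2  1.1]
 [-0.2 -0.6]
 [ 0.2  0. ]
 [ 0.  -0.8]
 [ 0.6  0.3]]
knob [ 0.60858178 -0.09870976  0.19071257] [ 0.15085064  0.0277786  -0.01140212 -0.19414735]
knob in box [-0.10202845  0.04587042  0.19071257]
up 0.09984052348624463 n 0.049811033992368414
0.0187 [ 0.08791211 -0.78308075  0.616     ] [-0.06872317  0.61215449  0.788     ] [0.9937573  0.11156359 0.        ]
t 0.9 shift [-59.36 -47.01  -3.93] turn [ 23.2 -33.1  67.4] F [-0.4  0.1 -1. ] q [1.2  0.31 0.05 1.3  0.   1.43] gap 0.08561886392000212
[ 0.60035322 -0.02524146  0.28526   ]
```

Emit:
{"api": "send_rows", "payload": {
  "series": [-3,-2.4,-0.6,1.2,-1.7,3.4,0.6,-6,-4.8,-1.2,2.4,-3.4,6.8,0.45,-9,-7.2,-1.8,3.6,-5.1,10.2,0.45,-12,-9.6,-2.4,4.8,-6.8,13.6,0.45,-15,-12,-3,6,-8.5,17,0.45,-18,-14.4,-3.6,7.2,-10.2,20.4,0.45,-21,-16.8,-4.2,8.4,-11.9,23.8,0.45,-24,-19.2,-4.8,9.6,-13.6,27.2,0.45,-27,-21.6,-5.4,10.8,-15.3,30.6,0.45,-30,-24,-6,12,-17,34,0.45],
  "newtons": 40
}}

```text
clock: 1.73
tcp_pos: [0.3708, 0.2542, 0.2919]
orientation: [0.133, 0.401, 0.899, -0.119]
wrist_force: [0.7, 1.1, 0.1]
finger_gap: 0.0387
```

```bash
python3 -c "
from h import *
K=np.array([.6086,-.0987,.1907])
go(K+.12*n); print(gp(),K+.12*n)"
```

```text
t 1.7333 shift [-34.16  -1.34  14.65] turn [ 11.4 -15.9  33.2] F [0.7 1.1 0.1] q [ 0.65  0.14 -0.07  1.44 -0.35  1.51] gap 0.03870746849774359
[0.36812013 0.26015525 0.30941033] [ 0.60035322 -0.02524146  0.28526   ]
```

Emit:
{"api": "send_rows", "payload": {
  "series": [-3.4,-0.1,1.5,1.1,-1.6,3.3,0.45,-6.8,-0.2,3,2.3,-3.2,6.6,0.45,-10.2,-0.4,4.4,3.4,-4.8,10,0.45,-13.7,-0.5,5.8,4.5,-6.4,13.3,0.45,-17.1,-0.7,7.3,5.7,-8,16.6,0.45,-20.5,-0.8,8.8,6.8,-9.5,20,0.45,-23.9,-0.9,10.3,8,-11.1,23.2,0.45,-27.3,-1.1,11.7,9.1,-12.7,26.5,0.45,-30.7,-1.2,13.2,10.2,-14.3,30,0.45,-34.2,-1.3,14.6,11.4,-15.9,33.2,0.45]
}}

```text
clock: 2.57
tcp_pos: [0.6028, -0.0359, 0.2697]
orientation: [0.243, 0.63, 0.705, -0.217]
wrist_force: [0.7, 0.8, 0.7]
finger_gap: 0.0384
```

```bash
python3 - <<'E'
from h import *
K=np.array([.6086,-.0987,.1907])
go(K+.12*n); print(gp())
a=read_camera("side");b=read_camera("top")
for c in("side","top"):
    print(c,[(round(d["p"],2),d["box"]) for d in silhouettes(c,"knob")[:2]],proj(c,K),proj(c,gp()))
f=lambda i,x,y:cv2.resize(i[y:y+75,x:x+100],None,fx=4,fy=6*4/6,interpolation=cv2.INTER_CUBIC)
cv2.imwrite("pics/m1.png",np.hstack([f(a,190,110),f(b,250,130)]))
E
```

```text
t 2.5667 shift [-0.1  -0.12 -0.02] turn [-0. -0. -0.] F [0.7 0.8 0.7] q [ 0.12  0.37  0.07  1.27 -0.66  1.58] gap 0.038359437782155587
[ 0.60152617 -0.02442425  0.28445329]
side [(0.42, [236.1, 148.4, 10.2, 9.1])] [[239.76829807 152.90809122]] [[236.37687682 142.6301905 ]]
top [] [[287.11032965 169.67593647]] [[265.13784464 167.20749211]]
```

View pics/m1.png

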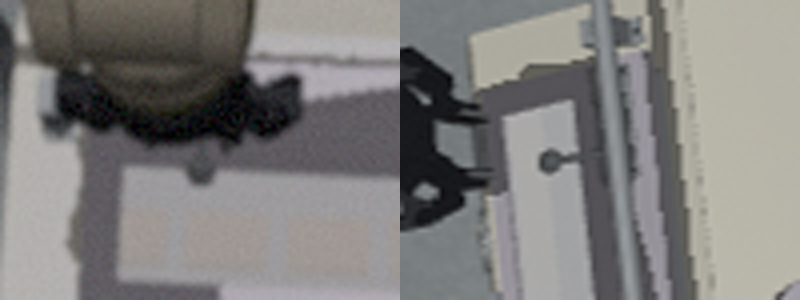

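Emit:
{"api": "send_rows", "payload": {
  "series": [0,-0.1,1.8,0,0,0,0.45,0,-0.1,3.6,0,0,0,0.45,0,-0.1,5.4,0,0,0,0.45,0,-0.1,7.2,0,0,0,0.45,0.1,-0.1,9,0,0,0,0.45,0.1,-0.1,10.2,0,0,0,0.45,0.1,-0.1,11.2,0,0,0,0.45,0.1,-0.1,12,0,0,0,0.45,0.1,-0.1,12,0,0,0,0.45,0.1,-0.1,12,0,0,0,0.45]
}}

```text
clock: 3.6
tcp_pos: [0.6089, -0.1063, 0.1749]
orientation: [0.242, 0.629, 0.706, -0.217]
wrist_force: [0.5, -0.4, 0.5]
finger_gap: 0.0385
```

```bash
python3 - <<'E'
from h import *
K=np.array([.6086,-.0987,.1907])
go(K); print(gp())
E
```

```text
t 3.6 shift [-0.37  0.06  0.15] turn [ 0.  -0.1  0.2] F [ 0.5 -0.4  0.5] q [-0.01  0.38 -0.15  0.94 -0.66  1.42] gap 0.038498120767797524
[ 0.60757298 -0.09492716  0.18964922]
```

Emit:
{"api": "send_rows", "payload": {
  "series": [-0.2,0.05,0.1,0,0,0,0.45,-0.2,0.05,0.1,0,0,0,0.2,-0.2,0.05,0.1,0,0,0,0.1,-0.2,0.05,0.1,0,0,0,0.1,-0.2,0.05,0.1,0,0,0,0.1,-0.2,0.05,0.1,0,0,0,0.1,-0.2,0.05,0.1,0,0,0,0.1],
  "newtons": 40
}}

```text
clock: 4.18
tcp_pos: [0.6105, -0.1092, 0.1757]
orientation: [0.243, 0.629, 0.706, -0.217]
wrist_force: [0.6, -0.0, 3.0]
finger_gap: 0.0175
```

```bash
cat >arc.py <<'E'
from h import *
# arc of ball about the bolt axis, flap proud .055; angle from face = th
a0=np.radians(20); pr=.055
f=lambda th:50*np.array([-np.cos(th),np.sin(th)])  # up, normal (flap frame)
for b in np.arange(0,1.3,.15):
    d=f(a0+b)-f(a0); # flap swung out by pr: leaf's up turns toward the normal
    d=np.array([[np.cos(pr),-np.sin(pr)],[np.sin(pr),np.cos(pr)]])@d
    print(round(b,2),"tool x,z cm",(-d/10).round(2))
E
python3 arc.py; python3 - <<'E'
from h import *
K=np.array([.6086,-.0987,.1907])
go(K)
E
```

```text
0.0 tool x,z cm [-0. -0.]
0.15 tool x,z cm [-0.27 -0.7 ]
0.3 tool x,z cm [-0.64 -1.35]
0.45 tool x,z cm [-1.11 -1.94]
0.6 tool x,z cm [-1.65 -2.45]
0.75 tool x,z cm [-2.27 -2.87]
0.9 tool x,z cm [-2.95 -3.2 ]
1.05 tool x,z cm [-3.66 -3.42]
1.2 tool x,z cm [-4.4  -3.54]
t 4.1833 shift [-0.08 -0.07  0.03] turn [ 0.1 -0.   0.1] F [ 0.6 -0.   3. ] q [-0.01  0.39 -0.15  0.94 -0.66  1.41] gap 0.017495650082714066
```

Emit:
{"api": "send_rows", "payload": {
  "series": [0,0,0,0,0,0,0.1,-0.12,0,-0.35,0,0,0,0.1,-0.27,0,-0.7,0,0,0,0.1,-0.44,0,-1.03,0,0,0,0.1,-0.64,0,-1.35,0,0,0,0.1,-0.64,0,-1.35,0,0,0,0.1]
}}

```text
clock: 4.68
tcp_pos: [0.6092, -0.1055, 0.1896]
orientation: [0.242, 0.629, 0.706, -0.217]
wrist_force: [-0.3, 0.8, -2.9]
finger_gap: 0.0173
```

```bash
python3 - <<'E'
from h import *
K=np.array([.6086,-.0987,.1907])
go(K)
s=get_state();print(RT.inv().apply(s["wrist_force"]))
a=read_camera("side");b=read_camera("top")
f=lambda i,x,y:cv2.resize(i[y:y+75,x:x+65],None,fx=6,fy=6,interpolation=cv2.INTER_CUBIC)
cv2.imwrite("pics/m2.png",np.hstack([f(a,200,110),f(b,262,130)]))
E
```

```text
t 4.6833 shift [0.47 0.02 1.36] turn [-0.  -0.1  0.2] F [-0.3  0.8 -2.9] q [-0.    0.38 -0.13  0.98 -0.66  1.42] gap 0.01728720003520174
[ 2.45275528 -0.18417155  1.72766005]
```

View pics/m2.png

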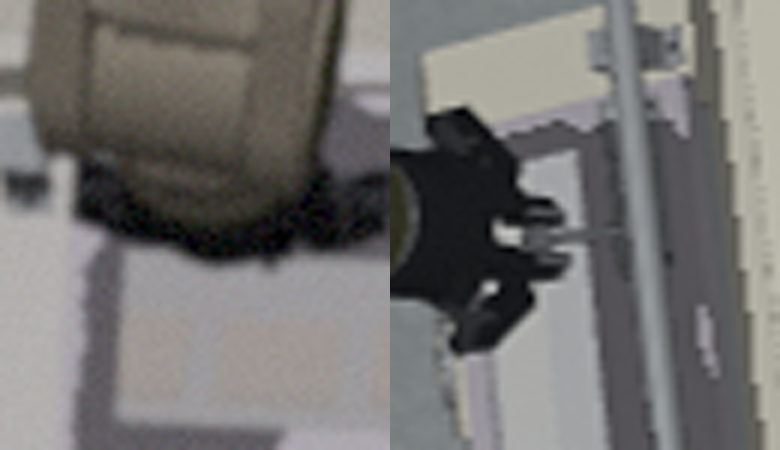

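Emit:
{"api": "send_rows", "payload": {
  "series": [-0.22,0,-0.3,0,0,0,0.1,-0.47,0,-0.59,0,0,0,0.1,-0.73,0,-0.86,0,0,0,0.1,-1.01,0,-1.1,0,0,0,0.1,-1.63,0,-1.52,0,0,0,0.1,-1.96,0,-1.69,0,0,0,0.1,-2.31,0,-1.85,0,0,0,0.1,-3.02,0,-2.07,0,0,0,0.1,-3.76,0,-2.19,0,0,0,0.1,-3.76,0,-2.19,0,0,0,0.1]
}}

```text
clock: 5.62
tcp_pos: [0.6127, -0.1229, 0.2324]
orientation: [0.244, 0.63, 0.705, -0.216]
wrist_force: [0.7, 0.4, 0.2]
finger_gap: 0.0085
```

```bash
python3 - <<'E'
from h import *
K=np.array([.6086,-.0987,.1907])
go(K)
s=get_state();print(RT.inv().apply(s["wrist_force"]))
a=read_camera("side");b=read_camera("top")
f=lambda i,x,y:cv2.resize(i[y:y+75,x:x+65],None,fx=6,fy=6,interpolation=cv2.INTER_CUBIC)
cv2.imwrite("pics/m3.png",np.hstack([f(a,200,110),f(b,262,130)]))
E
```

```text
t 5.6167 shift [ 4.5  -0.16  3.65] turn [ 0.2 -0.  -0. ] F [0.7 0.4 0.2] q [-0.03  0.34 -0.07  1.04 -0.65  1.39] gap 0.008485209846501602
[ 0.0964353   0.75916391 -0.36885603]
```

View pics/m3.png

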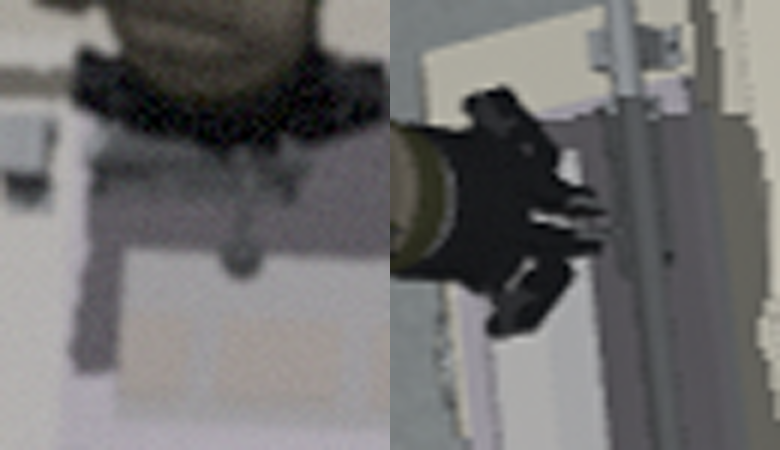

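Emit:
{"api": "send_rows", "payload": {
  "series": [1,0,-2,0,0,0,0.1,2,0,-4,0,0,0,0.45,4,0,-6,0,0,0,0.45,6,0,-8,0,0,0,0.45,8,0,-10,0,0,0,0.45,8,0,-10,0,0,0,0.45]
}}

```text
clock: 6.22
tcp_pos: [0.5974, 0.0061, 0.2597]
orientation: [0.242, 0.628, 0.708, -0.216]
wrist_force: [-0.3, -0.4, -0.7]
finger_gap: 0.0384
```

```bash
python3 - <<'E'
from h import *
K=np.array([.6086,-.0987,.1907])
go(K)
im={c:np.mean([read_camera(c).astype(float) for _ in range(6)],0).astype(np.uint8) for c in("side","top")}
for c in im:
    cv2.imwrite(f"pics/{c}_avg.png",im[c])
    print(c,proj(c,K))
f=lambda i,x,y:cv2.resize(i[y:y+30,x:x+24],None,fx=16,fy=16,interpolation=cv2.INTER_CUBIC)
cv2.imwrite("pics/m4.png",np.hstack([f(im["side"],228,135),f(im["top"],278,155)]))
E
```

```text
t 6.2167 shift [-4.1  -0.13 13.79] turn [ 0.2 -0.2  0.4] F [-0.3 -0.4 -0.7] q [ 0.18  0.4   0.09  1.31 -0.66  1.65] gap 0.03835564799857963
side [[239.76829807 152.90809122]]
top [[287.11032965 169.67593647]]
```

View pics/m4.png

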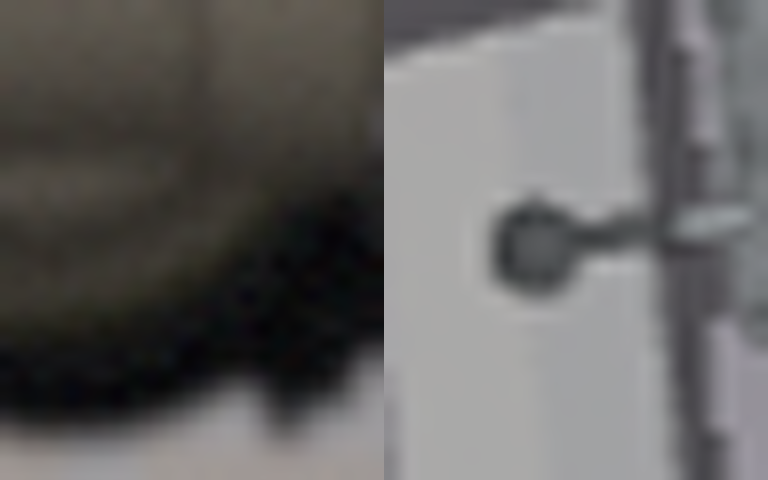

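```bash
python3 - <<'E'
from h import *
g=cv2.cvtColor(cv2.imread("pics/side0.png"),6); print(g[142:161,231:250])
for us,ut in(((239.6,153.1),(286.97,170.03)),((239.6,152.1),(286.97,170.03)),((239.6,154.1),(286.97,170.03))):
    k=tri(us,ut); d=k.x-[.6086,-.0987,.1907]; print(k.x,"d tool xyz mm",RT.inv().apply(d)*1e3,np.round(k.fun,2))
E
```

```text
[[113 127 141 139 124 111 112 111 120 123 128 129 131 125 116 105  83  98
  132]
 [130 142 155 149 149 137 128 128 126 130 122 128 130 137 135 124 111 114
  144]
 [144 151 159 161 154 142 137 133 131 126 118 117 134 144 146 144 136 135
  152]
 [160 160 159 161 162 157 157 147 132 125 124 132 148 159 157 157 155 157
  160]
 [159 159 162 165 163 165 163 156 133 122 128 143 155 163 163 164 163 163
  164]
 [161 161 161 160 162 163 163 152 129 120 132 153 160 162 161 161 162 162
  161]
 [162 159 160 163 157 161 159 151 132 121 131 149 160 162 162 163 162 161
  162]
 [160 161 161 161 161 159 153 145 127 121 126 140 155 162 162 159 160 161
  161]
 [157 157 159 158 157 146 135 130 128 120 125 133 149 154 159 156 162 159
  160]
 [149 152 150 152 145 134 118 122 126 129 126 122 130 143 150 152 155 157
  158]
 [143 147 140 141 135 113 107 116 125 128 124 113 115 136 144 145 148 154
  151]
 [148 147 147 144 136 117  97 105 115 117 116 100 114 135 144 142 147 147
  141]
 [149 152 147 148 141 129 106  92  96 101  98 101 115 138 146 148 148 149
  148]
 [150 145 145 149 149 135 113  96  88  90  93 105 126 146 149 148 148 145
  149]
 [153 149 146 146 149 146 132 123 111 116 115 125 140 148 150 147 148 150
  149]
 [149 150 148 147 149 151 146 140 142 139 142 143 144 151 148 148 149 147
  150]
 [147 148 147 147 147 143 150 148 147 149 148 153 148 148 149 151 149 146
  149]
 [149 148 148 149 152 148 150 151 151 151 150 150 148 150 149 148 151 148
  147]
 [149 148 146 148 150 147 148 150 150 146 147 145 149 151 149 148 150 151
  149]]
[ 0.60839052 -0.09821443  0.19035036] d tool xyz mm [ 0.61391304 -0.15399916 -0.03612078] [ 0.21  0.04 -0.02 -0.28]
[ 0.60810909 -0.09790427  0.19395794] d tool xyz mm [-1.34034445 -0.39907006 -3.08749173] [ 0.28  0.05 -0.02 -0.36]
[ 0.60867327 -0.09852602  0.18672496] d tool xyz mm [2.57790493 0.09222339 3.03025868] [ 0.15  0.03 -0.01 -0.19]
```

```bash
python3 - <<'E'
from h import *
K=np.array([.6086,-.0987,.1907])
for nm,P in (("K",K),("gp m2",K-RT.apply([.0047,.0002,.0136])),("tip m2",K-RT.apply([.0047,.0002,.0136-.0187])),("gp m3",K-RT.apply([.045,-.0016,.0365])),("tip m3",K-RT.apply([.045,-.0016,.0365-.0187]))):
    print(nm,proj("side",P),proj("top",P), "crop top",(proj("top",P)[0]-[262,130]+.5)*6-.5+[390,0])
E
```

```text
K [[239.76829807 152.90809122]] [[287.11032965 169.67593647]] crop top [543.1619779  240.55561884]
gp m2 [[239.64557566 149.98148909]] [[286.03227003 169.22604308]] crop top [536.69362017 237.85625849]
tip m2 [[240.04885567 151.56457131]] [[289.15628229 169.5816257 ]] crop top [555.43769374 239.98975422]
gp m3 [[239.26169391 132.32771178]] [[292.60484415 165.96892395]] crop top [576.12906488 218.31354367]
tip m3 [[239.67767176 134.23009599]] [[295.75460904 166.37128009]] crop top [595.02765421 220.72768051]
```

Emit:
{"api": "send_rows", "payload": {
  "series": [-1.3,-0.1,3,0,0,0,0.45,-2.6,-0.1,6,0,0,0,0.45,-3.8,-0.1,9,0.1,-0.1,0.2,0.45,-3.8,-0.1,11,0.2,-0.2,0.4,0.45,-3.8,-0.1,12.6,0.2,-0.2,0.4,0.45,-3.8,-0.1,13.6,0.2,-0.2,0.4,0.45,-3.8,-0.1,13.6,0.2,-0.2,0.4,0.45,-3.8,-0.1,13.6,0.2,-0.2,0.4,0.45]
}}

```text
clock: 7.48
tcp_pos: [0.6087, -0.1117, 0.1755]
orientation: [0.243, 0.632, 0.703, -0.219]
wrist_force: [0.7, -0.4, 0.2]
finger_gap: 0.0384
```

```bash
python3 - <<'E'
from h import *
K=np.array([.6086,-.0987,.1907])
go(K)
E
```

```text
t 7.4833 shift [ 0.08  0.13 -0.12] turn [-0.3  0.1 -0.3] F [ 0.7 -0.4  0.2] q [-0.01  0.39 -0.15  0.94 -0.66  1.42] gap 0.03836178933842353
```

Emit:
{"api": "send_rows", "payload": {
  "series": [0.35,0.1,0,-0.3,0,-0.3,0.45,0.35,0.1,0,-0.3,0,-0.3,0.45,0.35,0.1,0,-0.3,0,-0.3,0.15,0.35,0.1,0,-0.3,0,-0.3,0.1,0.35,0.1,0,-0.3,0,-0.3,0.1,0.35,0.1,0,-0.3,0,-0.3,0.1,0.35,0.1,0,-0.3,0,-0.3,0.1],
  "newtons": 80
}}

```text
clock: 8.07
tcp_pos: [0.6103, -0.1081, 0.1741]
orientation: [0.245, 0.629, 0.705, -0.217]
wrist_force: [0.3, 0.6, 2.9]
finger_gap: 0.0162
```

Emit:
{"api": "send_rows", "payload": {
  "series": [-0.12,0,-0.35,0,0,0,0.1,-0.27,0,-0.7,0,0,0,0.1,-0.44,0,-1.03,0,0,0,0.1,-0.64,0,-1.35,0,0,0,0.1,-0.86,0,-1.65,0,0,0,0.1,-1.11,0,-1.94,0,0,0,0.1,-1.11,0,-1.94,0,0,0,0.1]
}}

```text
clock: 8.65
tcp_pos: [0.6098, -0.1062, 0.1976]
orientation: [0.246, 0.63, 0.704, -0.218]
wrist_force: [-1.1, -1.8, -2.3]
finger_gap: 0.0156
```

```bash
python3 - <<'E'
from h import *
K=np.array([.6086,-.0987,.1907])
go(K)
s=get_state();print(RT.inv().apply(s["wrist_force"]),s["ft_torque"])
a=read_camera("side");b=read_camera("top")
for c in("side","top"): print([(round(d["p"],2),d["box"]) for d in silhouettes(c,"knob")[:2]])
f=lambda i,x,y:cv2.resize(i[y:y+75,x:x+65],None,fx=6,fy=6,interpolation=cv2.INTER_CUBIC)
cv2.imwrite("pics/m5.png",np.hstack([f(a,200,110),f(b,262,130)]))
E
```

```text
t 8.65 shift [ 1.03 -0.04  1.94] turn [ 0.1  0.3 -0.1] F [-1.1 -1.8 -2.3] q [-0.    0.37 -0.12  0.99 -0.66  1.43] gap 0.01564768573048371
[ 0.08421727 -1.2795604   2.89364466] [ 0.83187344 -0.1244088  -0.64214992]
[]
[(0.45, [286.8, 164.9, 11.5, 3.8])]
```

Emit:
{"api": "send_rows", "payload": {
  "series": [-0.26,0,-0.24,0,0,0,0.1,-0.54,0,-0.46,0,0,0,0.1,-0.84,0,-0.66,0,0,0,0.1,-1.16,0,-0.83,0,0,0,0.1,-1.16,0,-0.83,0,0,0,0.1]
}}

```text
clock: 9.27
tcp_pos: [0.6107, -0.1091, 0.211]
orientation: [0.245, 0.629, 0.705, -0.216]
wrist_force: [0.1, 0.3, 0.2]
finger_gap: 0.0082
```

```bash
python3 - <<'E'
from h import *
K=np.array([.6086,-.0987,.1907])
go(K)
s=get_state();print(RT.inv().apply(s["wrist_force"]),s["ft_torque"])
a=read_camera("side");b=read_camera("top")
f=lambda i,x,y:cv2.resize(i[y:y+75,x:x+65],None,fx=6,fy=6,interpolation=cv2.INTER_CUBIC)
cv2.imwrite("pics/m6.png",np.hstack([f(a,200,110),f(b,262,130)]))
E
```

```text
t 9.2667 shift [ 2.09 -0.11  2.81] turn [ 0.2  0.2 -0. ] F [0.1 0.3 0.2] q [-0.01  0.36 -0.1   1.01 -0.66  1.42] gap 0.008232078247345145
[ 0.05814372  0.09634622 -0.35830183] [ 0.56841782  0.00783876 -0.01452571]
```

View pics/m6.png

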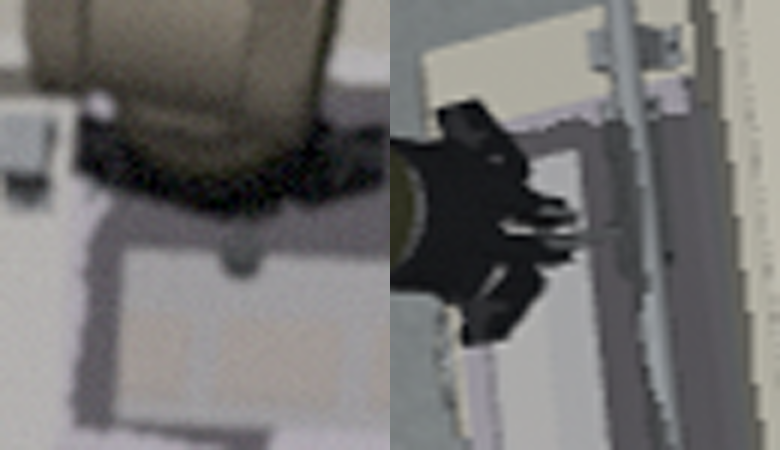

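Emit:
{"api": "send_rows", "payload": {
  "series": [0.5,0,-2,0,0,0,0.1,1.2,-0.1,-3,0,0,0,0.45,2.2,-0.1,-2,0,0,0,0.45,2.2,-0.1,-1.5,0.2,0.2,0,0.45,2.2,-0.1,0,0.2,0.2,0,0.45,2.2,-0.1,1.5,0.2,0.2,0,0.45,2.2,-0.1,2.8,0.2,0.2,0,0.45,2.2,-0.1,3.2,0.2,0.2,0,0.45,2.2,-0.1,3.2,0.2,0.2,0,0.45,2.2,-0.1,3.2,0.2,0.2,0,0.45],
  "newtons": 40
}}

```text
clock: 10.2
tcp_pos: [0.6091, -0.1119, 0.1706]
orientation: [0.241, 0.63, 0.705, -0.218]
wrist_force: [0.1, 0.1, 0.6]
finger_gap: 0.0383
```

Emit:
{"api": "send_rows", "payload": {
  "series": [0,0,0.15,0,0,0,0.45,0,0,0.3,0,0,0,0.45,0,0,0.3,0,0,0,0.45]
}}

```text
clock: 10.45
tcp_pos: [0.6098, -0.1133, 0.1687]
orientation: [0.242, 0.63, 0.705, -0.217]
wrist_force: [0.9, 0.3, -0.0]
finger_gap: 0.0384
```

```bash
python3 - <<'E'
from h import *
K=np.array([.6086,-.0987,.1907])
go(K)
s=get_state();print(RT.inv().apply(s["wrist_force"]))
E
```

```text
t 10.45 shift [-0.2   0.05 -0.77] turn [-0.  -0.1  0. ] F [ 0.9  0.3 -0. ] q [-0.02  0.39 -0.16  0.92 -0.66  1.41] gap 0.03843113162836041
[ 0.185796    0.97072909 -0.08663057]
```

Emit:
{"api": "send_rows", "payload": {
  "series": [0,0,0.15,0,0,0,0.45,0,0,0.3,0,0,0,0.45,0,0,0.3,0,0,0,0.45]
}}

```text
clock: 10.7
tcp_pos: [0.6096, -0.1153, 0.1658]
orientation: [0.242, 0.63, 0.705, -0.217]
wrist_force: [0.1, 0.4, 0.2]
finger_gap: 0.0383
```

Emit:
{"api": "send_rows", "payload": {
  "series": [0,0,0.1,0,0,0,0.45,0,0,0.2,0,0,0,0.45,0,0,0.2,0,0,0,0.45]
}}

```text
clock: 10.95
tcp_pos: [0.6097, -0.1166, 0.1642]
orientation: [0.242, 0.63, 0.705, -0.217]
wrist_force: [-0.3, -0.7, 0.1]
finger_gap: 0.0384
```

```bash
python3 - <<'E'
from h import *
K=np.array([.6086,-.0987,.1907])
go(K)
s=get_state();print(RT.inv().apply(s["wrist_force"]))
E
```

```text
t 10.95 shift [-0.22  0.08 -1.33] turn [-0.1 -0.1  0. ] F [-0.3 -0.7  0.1] q [-0.02  0.39 -0.17  0.91 -0.66  1.4 ] gap 0.03840449176160905
[-0.56087567 -0.36438543  0.28421355]
```

Emit:
{"api": "send_rows", "payload": {
  "series": [-0.1,0.1,-0.3,0,0,0,0.45,-0.1,0.1,-0.3,0,0,0,0.15,-0.1,0.1,-0.3,0,0,0,0.1,-0.1,0.1,-0.3,0,0,0,0.1,-0.1,0.1,-0.3,0,0,0,0.1,-0.1,0.1,-0.3,0,0,0,0.1],
  "newtons": 40
}}

```text
clock: 11.45
tcp_pos: [0.611, -0.1154, 0.1678]
orientation: [0.242, 0.63, 0.705, -0.217]
wrist_force: [0.3, -0.0, 2.5]
finger_gap: 0.0176
```

```bash
python3 - <<'E'
from h import *
K=np.array([.6086,-.0987,.1907])
go(K)
s=get_state();print(RT.inv().apply(s["wrist_force"]))
E
```

```text
t 11.45 shift [-0.08 -0.06 -0.98] turn [-0. -0.  0.] F [ 0.3 -0.   2.5] q [-0.02  0.39 -0.16  0.91 -0.66  1.4 ] gap 0.017624311455825957
[-1.57904395  0.33631    -1.92374813]
```

Emit:
{"api": "send_rows", "payload": {
  "series": [0,0,0,0,0,0,0.1,-0.06,0,-0.18,0,0,0,0.1,-0.12,0,-0.35,0,0,0,0.1,-0.19,0,-0.53,0,0,0,0.1,-0.27,0,-0.7,0,0,0,0.1,-0.35,0,-0.87,0,0,0,0.1,-0.44,0,-1.03,0,0,0,0.1,-0.54,0,-1.2,0,0,0,0.1,-0.64,0,-1.35,0,0,0,0.1],
  "newtons": 60
}}

```text
clock: 12.2
tcp_pos: [0.6097, -0.1117, 0.1812]
orientation: [0.241, 0.63, 0.705, -0.218]
wrist_force: [0.4, 2.7, -5.1]
finger_gap: 0.0172
```

```bash
python3 - <<'E'
from h import *
K=np.array([.6086,-.0987,.1907])
go(K)
s=get_state();print(RT.inv().apply(s["wrist_force"]))
a=read_camera("side");b=read_camera("top")
f=lambda i,x,y:cv2.resize(i[y:y+50,x:x+45],None,fx=8,fy=8,interpolation=cv2.INTER_CUBIC)
cv2.imwrite("pics/m7.png",np.hstack([f(a,215,125),f(b,270,145)]))
E
```

```text
t 12.2 shift [0.45 0.03 0.32] turn [-0.1 -0.1  0.1] F [ 0.4  2.7 -5.1] q [-0.01  0.38 -0.14  0.95 -0.66  1.41] gap 0.017165928655851932
[5.22062417 0.65359671 2.41120999]
```

Emit:
{"api": "send_rows", "payload": {
  "series": [-0.11,0,-0.15,0,0,0,0.1,-0.22,0,-0.3,0,0,0,0.1,-0.34,0,-0.45,0,0,0,0.1,-0.47,0,-0.59,0,0,0,0.1,-0.6,0,-0.73,0,0,0,0.1,-0.73,0,-0.86,0,0,0,0.1,-0.87,0,-0.98,0,0,0,0.1,-1.01,0,-1.1,0,0,0,0.1]
}}

```text
clock: 12.97
tcp_pos: [0.6108, -0.1135, 0.1975]
orientation: [0.242, 0.63, 0.705, -0.217]
wrist_force: [-2.2, 3.5, -2.4]
finger_gap: 0.0165
```

```bash
python3 - <<'E'
from h import *
K=np.array([.6086,-.0987,.1907])
go(K)
s=get_state();print(RT.inv().apply(s["wrist_force"]))
a=read_camera("side");b=read_camera("top")
f=lambda i,x,y:cv2.resize(i[y:y+50,x:x+45],None,fx=8,fy=8,interpolation=cv2.INTER_CUBIC)
cv2.imwrite("pics/m8.png",np.hstack([f(a,215,125),f(b,270,145)]))
E
```

```text
t 12.9667 shift [ 1.6  -0.05  1.49] turn [-0. -0.  0.] F [-2.2  3.5 -2.4] q [-0.02  0.37 -0.12  0.98 -0.66  1.41] gap 0.016545590471435948
[ 4.36433415 -1.84274267 -0.39521549]
```

View pics/m8.png

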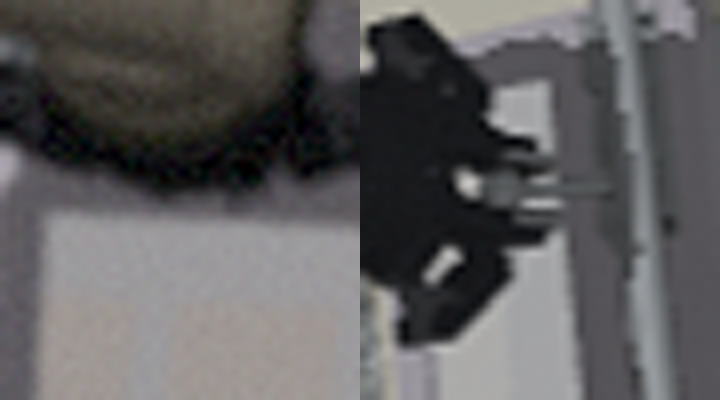

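Emit:
{"api": "send_rows", "payload": {
  "series": [-0.15,0,-0.11,0,0,0,0.1,-0.3,0,-0.22,0,0,0,0.1,-0.46,0,-0.32,0,0,0,0.1,-0.62,0,-0.42,0,0,0,0.1,-0.79,0,-0.51,0,0,0,0.1,-0.96,0,-0.6,0,0,0,0.1,-1.13,0,-0.68,0,0,0,0.1,-1.3,0,-0.75,0,0,0,0.1]
}}

```text
clock: 13.73
tcp_pos: [0.6116, -0.1202, 0.2121]
orientation: [0.243, 0.63, 0.704, -0.218]
wrist_force: [0.4, -0.6, 0.3]
finger_gap: 0.0093
```

Emit:
{"api": "send_rows", "payload": {
  "series": [-0.18,0,-0.06,0,0,0,0.1,-0.36,0,-0.12,0,0,0,0.1,-0.54,0,-0.17,0,0,0,0.1,-0.71,0,-0.22,0,0,0,0.1,-0.89,0,-0.26,0,0,0,0.1,-1.08,0,-0.29,0,0,0,0.1,-1.26,0,-0.32,0,0,0,0.1,-1.45,0,-0.34,0,0,0,0.1]
}}

```text
clock: 14.4
tcp_pos: [0.6122, -0.1283, 0.2224]
orientation: [0.242, 0.63, 0.705, -0.217]
wrist_force: [0.3, 0.3, -0.4]
finger_gap: 0.0085
```

```bash
python3 - <<'E'
from h import *
K=np.array([.6086,-.0987,.1907])
go(K)
s=get_state();print(RT.inv().apply(s["wrist_force"]))
a=read_camera("side");b=read_camera("top")
f=lambda i,x,y:cv2.resize(i[y:y+50,x:x+45],None,fx=8,fy=8,interpolation=cv2.INTER_CUBIC)
cv2.imwrite("pics/m9.png",np.hstack([f(a,215,125),f(b,270,145)]))
E
```

```text
t 14.4 shift [ 4.3  -0.02  2.54] turn [-0.1 -0.1  0.1] F [ 0.3  0.3 -0.4] q [-0.04  0.35 -0.08  1.02 -0.65  1.38] gap 0.008465611935231503
[0.41508461 0.33810169 0.1221846 ]
```

View pics/m9.png

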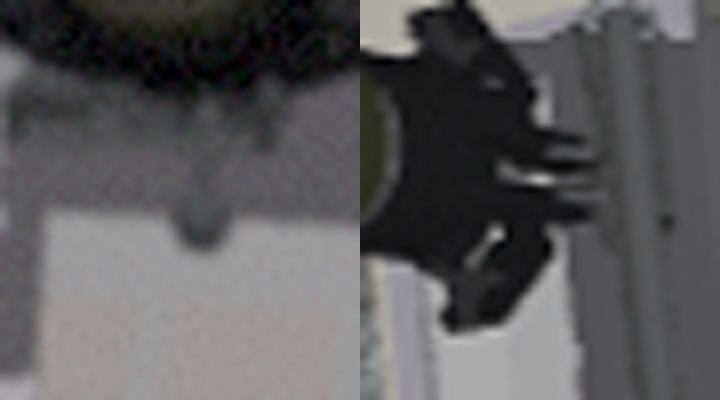

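```bash
python3 - <<'E'
from h import *
K=np.array([.6086,-.0987,.1907])
c=lambda P:((proj("top",P)[0]-[270,145]+.5)*8-.5+[360,0]).round(0)
for nm,d in(("m8",[.016,-.0005,.0149]),("m9",[.043,-.0002,.0254])):
    g=K-RT.apply(d); print(nm,"gp",c(g),"tip",c(g+RT.apply([0,0,.0187])),"pad edge +x",c(g+RT.apply([.011,0,0])))
a0=np.radians(20);pr=.055
for b in(0,.3,.45,.6,.75,.9):
    f=lambda th:.05*np.array([-np.cos(th),np.sin(th)])
    d=f(a0+b+pr)-f(a0+pr); P=K+up*d[0]+n*d[1]; print(b,c(P),(d*1e3).round(1), "rel gp m8 xz",(RT.inv().apply(P-(K-RT.apply([.016,-.0005,.0149])))*1e3).round(1))
E
```

```text
m8 gp [513. 191.] tip [538. 193.] pad edge +x [490. 195.]
m9 gp [556. 178.] tip [580. 181.] pad edge +x [532. 182.]
0 [500. 201.] [0. 0.] rel gp m8 xz [16.  -0.5 14.9]
0.3 [499. 196.] [ 7.9 12.7] rel gp m8 xz [ 8.1 -0.5  2.2]
0.45 [503. 192.] [13.1 18. ] rel gp m8 xz [ 2.9 -0.5 -3.1]
0.6 [509. 189.] [19.1 22.5] rel gp m8 xz [-3.1 -0.5 -7.6]
0.75 [518. 186.] [25.7 26.1] rel gp m8 xz [ -9.7  -0.5 -11.2]
0.9 [530. 182.] [32.8 28.6] rel gp m8 xz [-16.8  -0.5 -13.7]
```

```bash
cat >>h.py <<'E'
K=np.array([.6086,-.0987,.1907]); PR=.055
def ball(b,pr=PR,K0=K):
    "ball for handle angle b with the flap proud"
    f=lambda th:.05*np.array([-np.cos(th),np.sin(th)])
    a=np.radians(20)-pr; d=f(a+b)-f(a); return K0+up*d[0]+n*d[1]
def pose(P,tilt,off):
    "tool (tcp,rot) with ball P lying at off (tool axes, m) from the grasp point"
    r=RT*R.from_euler('y',tilt,degrees=True)
    return P+r.apply(np.array([0,0,grip_point_offset])-off), r
def rows(poses,g=None):
    s=get_state(); r0=q(s["orientation"]); p0=s["tcp_pos"]
    for p,r in poses: print((r0.inv().apply(p-p0)*100).round(2).tolist(),np.degrees((r0.inv()*r).as_rotvec()).round(1).tolist())
def st():
    s=get_state();r=q(s["orientation"]);e=(RT.inv()*r).as_rotvec(degrees=True)
    print("t",round(s["clock"],2),"gap",round(s["finger_gap"],4),"F tool",r.inv().apply(s["wrist_force"]).round(1),"tilt",e.round(1),"gp-K (x,y,z mm)",(RT.inv().apply(gp()-K)*1e3).round(1),"q",np.round(s["joint_pos"],2))
E
python3 - <<'E'
from h import *
st(); o=np.array([-.004,0,-.005])
rows([pose(K+.09*n-.02*up,-15,o),pose(K-RT.apply([0,0,.0])-(RT*R.from_euler('y',-35,degrees=True)).apply([0,0,.07]),-35,o),pose(K,-35,o)])
E
```

```text
t 14.5 gap 0.0087 F tool [-0.7  0.1 -1.3] tilt [ 0.1  0.1 -0. ] gp-K (x,y,z mm) [-43.3   0.5 -25.4] q [-0.04  0.35 -0.08  1.02 -0.65  1.38]
[6.11, -0.05, -5.93] [-0.1, -15.1, 0.0]
[7.31, -0.05, -2.88] [-0.1, -35.1, 0.0]
[3.29, -0.04, 2.85] [-0.1, -35.1, 0.0]
```

Emit:
{"api": "send_rows", "payload": {
  "series": [1.2,0,-2.5,0,0,0,0.1,2.8,0,-5,0,-4,0,0.3,4.6,0,-5.9,0,-10,0,0.45,6.1,0,-5.9,0,-15,0,0.45,6.8,0,-4.4,0,-22,0,0.45,7.3,0,-2.9,0,-29,0,0.45,7.3,0,-2.9,0,-35,0,0.45,7.3,0,-2.9,0,-35,0,0.45],
  "newtons": 120
}}

```text
clock: 15.17
tcp_pos: [0.6012, -0.0524, 0.1914]
orientation: [0.439, 0.53, 0.603, -0.403]
wrist_force: [-0.3, -0.1, -2.4]
finger_gap: 0.0385
```

```bash
python3 - <<'E'
from h import *
st(); o=np.array([-.004,0,-.005])
rows([pose(K,-35,o)])
E
```

```text
t 15.17 gap 0.0385 F tool [ 2.3 -0.3  0.8] tilt [  0.6 -35.1  -1. ] gp-K (x,y,z mm) [ 47.2  -2.1 -44.7] q [ 0.26  0.69 -0.03  1.31 -1.24  2.03]
[-0.88, 0.23, 6.87] [-0.2, 0.1, 1.1]
```

Emit:
{"api": "send_rows", "payload": {
  "series": [-0.4,0.1,1.5,0,0,0.5,0.45,-0.7,0.2,3,-0.2,0,1,0.45,-0.9,0.2,4.5,-0.2,0,1,0.45,-0.9,0.2,5.7,-0.2,0,1,0.45,-0.9,0.2,6.5,-0.2,0,1,0.45,-0.9,0.2,6.9,-0.2,0,1,0.45,-0.9,0.2,6.9,-0.2,0,1,0.45,-0.9,0.2,6.9,-0.2,0,1,0.45]
}}

```text
clock: 15.83
tcp_pos: [0.6139, -0.1217, 0.1907]
orientation: [0.447, 0.541, 0.595, -0.39]
wrist_force: [-0.8, -0.4, -0.6]
finger_gap: 0.0383
```

```bash
python3 - <<'E'
from h import *
st(); o=np.array([-.004,0,-.005])
rows([pose(K,-35,o)])
a=read_camera("side");b=read_camera("top")
f=lambda i,x,y:cv2.resize(i[y:y+50,x:x+45],None,fx=8,fy=8,interpolation=cv2.INTER_CUBIC)
cv2.imwrite("pics/m10.png",np.hstack([f(a,215,125),f(b,270,145)]))
E
```

```text
t 15.83 gap 0.0383 F tool [ 0.4 -0.9  0.4] tilt [ -0.5 -34.8   1. ] gp-K (x,y,z mm) [-7.8  2.6 -0.9] q [ 0.14  0.57 -0.21  0.87 -1.27  1.68]
[1.08, -0.29, 0.13] [0.2, -0.2, -1.1]
```

View pics/m10.png

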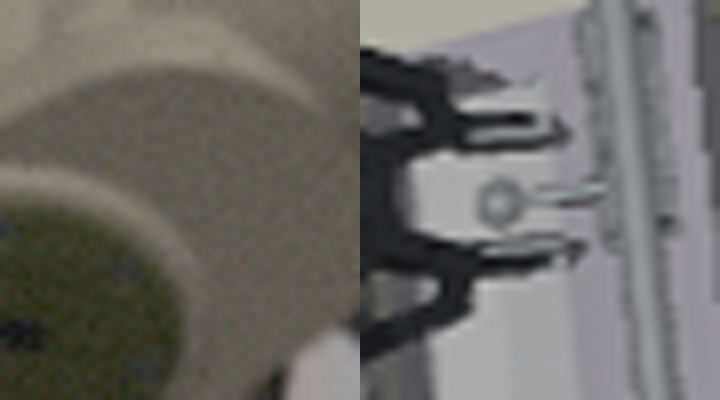

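Emit:
{"api": "send_rows", "payload": {
  "series": [0.4,-0.15,0.1,0.1,-0.1,-0.5,0.45,0.85,-0.3,0.1,0.2,-0.2,-1.1,0.45,0.85,-0.3,0.1,0.2,-0.2,-1.1,0.45,0.85,-0.3,0.1,0.2,-0.2,-1.1,0.2,0.85,-0.3,0.1,0.2,-0.2,-1.1,0.1,0.85,-0.3,0.1,0.2,-0.2,-1.1,0.1,0.85,-0.3,0.1,0.2,-0.2,-1.1,0.1],
  "newtons": 100
}}

```text
clock: 16.52
tcp_pos: [0.6105, -0.1197, 0.1797]
orientation: [0.443, 0.534, 0.6, -0.398]
wrist_force: [0.8, 2.3, -1.6]
finger_gap: 0.0158
```

```bash
python3 - <<'E'
from h import *
st()
s=get_state(); r=q(s["orientation"]); o=r.inv().apply(K-gp()); print("off",o)
rows([pose(ball(b),-35+b/.75*35,o) for b in np.arange(0.075,.76,.075)])
E
```

```text
t 16.52 gap 0.0158 F tool [ 2.2  1.1 -1.6] tilt [  0.1 -35.1  -0.2] gp-K (x,y,z mm) [ 1.  -0.5  6.3] q [ 0.15  0.59 -0.22  0.88 -1.27  1.68]
off [-0.00441131  0.00045479 -0.0046266 ]
[-0.16, 0.0, -0.25] [-0.0, 3.6, 0.2]
[-0.34, 0.0, -0.49] [-0.0, 7.1, 0.2]
[-0.54, 0.0, -0.71] [-0.0, 10.6, 0.2]
[-0.75, -0.0, -0.91] [-0.1, 14.1, 0.2]
[-0.97, -0.0, -1.1] [-0.1, 17.6, 0.2]
[-1.21, -0.0, -1.26] [-0.1, 21.1, 0.2]
[-1.46, -0.0, -1.41] [-0.1, 24.6, 0.2]
[-1.72, -0.0, -1.54] [-0.1, 28.1, 0.2]
[-1.98, -0.01, -1.64] [-0.1, 31.6, 0.2]
[-2.25, -0.01, -1.72] [-0.1, 35.1, 0.2]
```

Emit:
{"api": "send_rows", "payload": {
  "series": [-0.16,0,-0.25,0,3.6,0,0.1,-0.34,0,-0.49,0,7.1,0,0.1,-0.54,0,-0.71,0,10.6,0,0.1,-0.75,0,-0.91,0,14.1,0,0.1,-0.97,0,-1.1,0,17.6,0,0.1,-0.97,0,-1.1,0,17.6,0,0.1]
}}

```text
clock: 17.02
tcp_pos: [0.6099, -0.1121, 0.194]
orientation: [0.346, 0.59, 0.66, -0.309]
wrist_force: [1.9, 4.8, -5.6]
finger_gap: 0.0158
```

```bash
python3 - <<'E'
from h import *
st()
s=get_state(); r=q(s["orientation"]); print("off",r.inv().apply(ball(.375)-gp())); o=np.array([-.0044,.0005,-.0046])
rows([pose(ball(b),-35+b/.75*35,o) for b in np.arange(0.45,.76,.075)])
E
```

```text
t 17.02 gap 0.0158 F tool [ 7.3  2.4 -0.6] tilt [  0.  -17.3  -0. ] gp-K (x,y,z mm) [ -7.   -0.2 -12.1] q [ 0.09  0.45 -0.18  0.91 -0.96  1.53]
off [-0.0028183   0.00016932 -0.00370619]
[-0.03, -0.03, -0.14] [-0.0, 3.3, 0.0]
[-0.22, -0.03, -0.35] [-0.0, 6.8, 0.0]
[-0.43, -0.03, -0.55] [-0.0, 10.3, 0.0]
[-0.65, -0.03, -0.73] [-0.0, 13.8, 0.0]
[-0.88, -0.03, -0.89] [-0.0, 17.3, 0.0]
```

Emit:
{"api": "send_rows", "payload": {
  "series": [-0.1,0,-0.14,0,3.3,0,0.1,-0.28,0,-0.35,0,6.8,0,0.1,-0.48,0,-0.55,0,10.3,0,0.1,-0.7,0,-0.73,0,13.8,0,0.1,-0.93,0,-0.89,0,17.3,0,0.1,-0.93,0,-0.89,0,17.3,0,0.1]
}}

```text
clock: 17.52
tcp_pos: [0.6092, -0.1104, 0.2055]
orientation: [0.242, 0.63, 0.705, -0.219]
wrist_force: [0.8, 6.0, -5.2]
finger_gap: 0.016
```

```bash
python3 - <<'E'
from h import *
st()
s=get_state(); r=q(s["orientation"])
for b in(.6,.68,.75,.82):print(b,"off",r.inv().apply(ball(b)-gp()))
E
```

```text
t 17.52 gap 0.016 F tool [7.8 1.4 0.5] tilt [ 0.2 -0.1 -0.1] gp-K (x,y,z mm) [-18.3  -0.7 -23.1] q [-0.01  0.37 -0.1   1.01 -0.66  1.42]
0.6 off [ 0.00172765  0.00065222 -0.00137355]
0.68 off [-0.0014907   0.00064187 -0.00374842]
0.75 off [-0.00445473  0.00063324 -0.0056097 ]
0.82 off [-0.00754168  0.00062507 -0.0072591 ]
```

Emit:
{"api": "send_rows", "payload": {
  "series": [-0.1,0,0.2,0,0,0,0.1,-0.2,0,0.4,0,0,0,0.1,-0.3,0,0.55,0,0,0,0.1,-0.4,0,0.7,0,0,0,0.1,-0.4,0,0.7,0,0,0,0.1]
}}

```text
clock: 17.93
tcp_pos: [0.6096, -0.1155, 0.1998]
orientation: [0.242, 0.628, 0.706, -0.219]
wrist_force: [-1.0, 11.6, -2.8]
finger_gap: 0.0155
```

```bash
python3 - <<'E'
from h import *
st()
E
```

```text
t 17.93 gap 0.0155 F tool [10.9  0.3 -5. ] tilt [ 0.2 -0.1 -0.3] gp-K (x,y,z mm) [-18.8  -0.8 -15.5] q [-0.02  0.37 -0.12  0.99 -0.66  1.4 ]
```

Emit:
{"api": "send_rows", "payload": {
  "series": [-0.05,0,0.15,0,0,0,0.1,-0.05,0.4,0.2,0,0,0,0.1,-0.05,0.8,0.2,0,0,0,0.1,-0.05,1.2,0.2,0,0,0,0.1,-0.05,1.6,0.2,0,0,0,0.1,-0.05,2,0.2,0,0,0,0.1,-0.05,2,0.2,0,0,0,0.1]
}}

```text
clock: 18.52
tcp_pos: [0.6302, -0.1134, 0.1986]
orientation: [0.242, 0.628, 0.707, -0.219]
wrist_force: [-1.4, 15.6, -0.5]
finger_gap: 0.0155
```

```bash
python3 - <<'E'
from h import *
st()
E
```

```text
t 18.52 gap 0.0155 F tool [12.6  0.4 -9.3] tilt [ 0.1 -0.1 -0.4] gp-K (x,y,z mm) [-18.3  19.8 -14.5] q [-0.02  0.41 -0.06  1.01 -0.66  1.4 ]
```

Emit:
{"api": "send_rows", "payload": {
  "series": [0,0.4,0,0,0,0,0.1,0,0.8,0,0,0,0,0.1,0,1.2,0,0,0,0,0.1,0,1.6,0,0,0,0,0.1,0,1.6,0,0,0,0,0.1]
}}

```text
clock: 18.93
tcp_pos: [0.6461, -0.1116, 0.1985]
orientation: [0.242, 0.628, 0.707, -0.219]
wrist_force: [-2.2, 15.3, -0.4]
finger_gap: 0.0158
```

```bash
python3 - <<'E'
from h import *
st()
E
```

```text
t 18.93 gap 0.0158 F tool [12.4 -0.4 -9.2] tilt [ 0.1 -0.1 -0.4] gp-K (x,y,z mm) [-18.2  35.8 -14.4] q [-0.01  0.44 -0.01  1.03 -0.66  1.41]
```

```bash
python3 - <<'E'
from h import *
r=q(get_state()["orientation"])
K2=lambda d:K+by*.0363+up*.043*d-n*.088*d
P=ball(.65,0,K2(.055)); o=r.inv().apply(P-gp()); print("off",o)
bs=np.arange(.6,.09,-.05)
rows([pose(ball(b,.02,K2(.035)),-(.65-b)/.65*30,o) for b in bs])
E
```

```text
off [-0.00410224  0.00041886 -0.00570442]
[0.25, 0.01, -0.06] [-0.1, -2.2, 0.4]
[0.34, 0.01, 0.11] [-0.1, -4.5, 0.4]
[0.43, 0.01, 0.28] [-0.1, -6.8, 0.4]
[0.51, 0.01, 0.45] [-0.1, -9.1, 0.4]
[0.58, 0.01, 0.64] [-0.1, -11.5, 0.4]
[0.65, 0.01, 0.82] [-0.1, -13.8, 0.4]
[0.7, 0.01, 1.01] [-0.0, -16.1, 0.4]
[0.74, 0.01, 1.2] [-0.0, -18.4, 0.4]
[0.78, 0.02, 1.4] [-0.0, -20.7, 0.4]
[0.8, 0.02, 1.59] [-0.0, -23.0, 0.4]
[0.82, 0.02, 1.79] [-0.0, -25.3, 0.4]
```

Emit:
{"api": "send_rows", "payload": {
  "series": [0.15,0,-0.06,0,-1,0,0.1,0.25,0,-0.02,0,-2.2,0,0.1,0.34,0,0.11,0,-4.5,0,0.1,0.43,0,0.28,0,-6.8,0,0.1,0.51,0,0.45,0,-9.1,0,0.1,0.58,0,0.64,0,-11.5,0,0.1,0.65,0,0.82,0,-13.8,0,0.1,0.7,0,1.01,0,-16.1,0,0.1,0.74,0,1.2,0,-18.4,0,0.1,0.78,0,1.4,0,-20.7,0,0.1],
  "newtons": 60
}}

```text
clock: 19.77
tcp_pos: [0.6465, -0.1152, 0.1834]
orientation: [0.367, 0.578, 0.65, -0.329]
wrist_force: [-0.7, 11.1, -2.2]
finger_gap: 0.0157
```

```bash
python3 - <<'E'
from h import *
st()
r=q(get_state()["orientation"])
K2=K+by*.0363+up*.0015-n*.0031
for b in(0,.1,.2,.3):print(b,r.inv().apply(ball(b,.02,K2)-gp()))
E
```

```text
t 19.77 gap 0.0157 F tool [ 7.7  0.6 -8.4] tilt [ -0.  -21.1  -0.3] gp-K (x,y,z mm) [-5.  35.8  1. ] q [ 0.1   0.53 -0.11  0.9  -1.03  1.54]
0 [0.00405357 0.00053051 0.00066358]
0.1 [ 0.00065898  0.0005166  -0.00300599]
0.2 [-0.00308499  0.00050035 -0.00631833]
0.3 [-0.00714093  0.00048195 -0.00924034]
```

Emit:
{"api": "send_rows", "payload": {
  "series": [0.3,0,0.1,0,-2,0,0.1,0.3,0,0.1,0,-2,0,0.1,0.3,0,0.1,0,-2,0,0.3,0.3,0,0.1,0,-2,0,0.45,0.3,0,0.1,0,-2,0,0.45,0.3,0,0.1,0,-2,0,0.45],
  "newtons": 20
}}

```text
clock: 20.27
tcp_pos: [0.6464, -0.1175, 0.1825]
orientation: [0.378, 0.574, 0.643, -0.339]
wrist_force: [-0.2, -0.4, -0.3]
finger_gap: 0.0382
```

```bash
python3 - <<'E'
from h import *
st()
E
```

```text
t 20.27 gap 0.0382 F tool [ 0.1 -0.3  0.5] tilt [  0.1 -23.   -0.1] gp-K (x,y,z mm) [-5.7 35.5  3.4] q [ 0.1   0.55 -0.11  0.89 -1.07  1.55]
```

Emit:
{"api": "send_rows", "payload": {
  "series": [0,0,-1.5,0,0,0,0.45,0,0,-3.5,0,0,0,0.45,0,0,-6.5,0,0,0,0.45,0,0,-9.5,0,0,0,0.45,0,0,-12.5,0,0,0,0.45,0,-2.5,-15,0,0,0,0.45,0,-6,-17,0,0,0,0.45,-1,-10,-18,0,0,0,0.45,-2,-14,-19,0,0,0,0.45,-3,-18,-20,0,0,0,0.45]
}}

```text
clock: 21.1
tcp_pos: [0.4508, 0.0218, 0.306]
orientation: [0.378, 0.574, 0.643, -0.339]
wrist_force: [0.1, 0.9, 1.2]
finger_gap: 0.0383
```

```bash
python3 - <<'E'
from h import *
st()
a=read_camera("side");b=read_camera("top")
for c in("side","top"): print(c,[(round(d["p"],2),np.round(d["box"],1)) for d in silhouettes(c,"knob")[:2]],"open",proj(c,K).round(1),"shot",proj(c,K+by*.036+up*.0015-n*.0031).round(1))
f=lambda i,x,y,w,h,k:cv2.resize(i[y:y+h,x:x+w],None,fx=k,fy=k,interpolation=cv2.INTER_CUBIC)
cv2.imwrite("pics/m11.png",np.hstack([f(a,175,85,80,100,5),f(b,262,110,80,100,5)]))
E
```

```text
t 21.1 gap 0.0383 F tool [-0.6  0.2 -1.3] tilt [  0.  -23.   -0.1] gp-K (x,y,z mm) [  44.5 -143.3 -192.7] q [ 0.43  0.36 -0.13  1.6  -0.98  2.17]
side [] open [[239.8 152.9]] shot [[226.1 152. ]]
top [] open [[287.1 169.7]] shot [[286.8 158.9]]
```

View pics/m11.png

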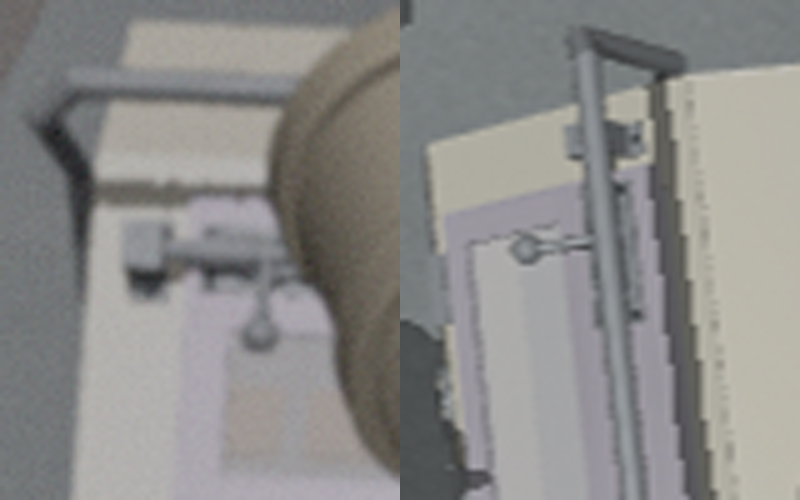

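```bash
python3 -c "
from h import *
st(); print(hand_in())"
```

```text
t 21.3 gap 0.0384 F tool [ 0.3  0.1 -0.8] tilt [ -0.1 -22.9  -0.1] gp-K (x,y,z mm) [  44.4 -142.  -193. ] q [ 0.43  0.36 -0.13  1.59 -0.98  2.17]
the job is handed in; nothing more can be done
None
```

The flap is fastened and the job was handed in at 21.3 s of the 42 s allowed. I lifted the handle out of the open notch, pressed the flap home through the knob and shot the bolt. I then lowered the handle to about 0.2 rad, let it drop into the locked notch and backed the arm away.

**What went wrong on the way:** the first three lifts failed. With the tool held at a fixed angle, the knob crept out of the pads and fell back into the open notch. The fourth held because I turned the gripper along with the handle, starting 35° tilted, with a firmer 100 N grip.

**Last checks:**
- **Bolt travel:** the gripper carried the knob about 36.6 mm along the bolt with almost no force along it. It did not butt at 16 mm, and the last picture shows the bolt running into the keeper.
- **Handle:** the knob is within about 1 pixel of where it should be in the locked notch: side (226.6, 151.2) against (226.1, 152.0), top (287.0, 159.2) against (286.8, 158.9). Taken at face value, the bolt may be 1–2 mm short of mid-notch, which is within the notch's play.
- **Arm:** it is clear of everything. Wrist force read about 1 N at hand-in, and the highest reading I took was about 16 N.

**Not confirmed:** the knob detector found nothing in the final pictures, so I took those pixel positions from the picture by eye. I did not measure the final flap angle or recheck the other items on the bench. No contact showed in the force readings I took between moves.

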